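# Turn the row of soldering supplies round into the new rack

## Robot

A 6-joint arm with a two-finger parallel gripper is mounted at the origin on a cart in front of the work surface, level with it; the furniture and walls round the work are solid. World frame = base frame: x ahead of the robot, y to its left, z up, the work surface at z = 0. Lengths are in m, angles in rad, forces in N, time in s.
With the tool pointing down it reaches from about 0.375 to 0.975 m from the base axis. Payload 3.8 kg.
Tool frame: the origin (TCP) lies on the mounting face of the last link; the fingertips stand 173 mm ahead of it and the grasp point (between the pads) lies 155 mm ahead of it (bot.hold_point_z is the distance from the TCP to the grasp point, in m); z points along the fingers, y is the line along which they close (so a half turn about z gives the same grasp; the last joint's range is limited). The gripper opens to 85 mm and grips with 20 to 120 N. Pads are 22 mm wide; open, the fingers measure 114 mm over their backs; the gripper's body (76 mm by 85 mm) begins 54 mm behind the grasp point. The pads swing forward as they close: fully open they stand 13 mm farther back than shut.
Start: joints at [-1.323, 0.264, 1.604, -0, 1.274, -0.037], TCP at [0.19, -0.648, 0.405] pointing down, gripper open.
Joint ranges: [-2.63, 2.63], [-0.94, 2.18], [0.31, 2.57], [-1.31, 4.45], [0, 2.66], [-2.55, 2.55]. Speed limits (rad/s): [2.57, 2.57, 3.14, 3.14, 3.14, 3.14].

## Interface

Orientations are given as a rotation vector (axis times angle).
In Python, from workcell import bot, optics gives the robot as it stands.
- The arm moves only by the shell command python3 -m jog 'ROWS' [OPENING] [FORCE]. ROWS is JSON, a list of rows, each an object of numbers: "dx", "dy", "dz": the shift along the tool's x, y, z in mm; "ax", "ay", "az": the turn, a rotation vector about the tool's x, y, z in degrees. A call has 1 to 20 rows; each row shifts and turns the commanded pose from where the row before left it, along the tool's axes as they then stand; what a row does not reach is not made up. A row lasts 1/12 s, in which the tool goes at most 41.7 mm and 7.16 degrees, less where a joint would pass 70% of its speed; a pose out of reach is approached as far as the arm can. A call with a gripper value outside its range is refused whole. OPENING is the opening, from 0 (shut) to 1 (fully open), set as the call begins (- or left out, the last holds). The fingers move at their own pace and stop on an object; FORCE is the grip in N (left out, the last holds). Time passes only in rows, so rows that do not move let the fingers close. It gives the time, the measured TCP pose, the force, the opening and the grip force at its end, in the units of the state.
- bot.read_state(): the state, without advancing time (a new reading comes with each control period).
- optics.read_camera(name): name is "side" or "top" or "wrist"; returns a dict with "img" (480x640x3 uint8, red, green, blue), "vertical_fov" (degrees; the focal length in pixels is half the picture's height over the tangent of half this angle, whatever the lens; pixels are square), "cx", "cy" (the principal point, pixels), "k1" (the pictures are not rectified: a ray, as slopes to the right and down, at radius r is drawn at 1 + k1 r^2 times it, then the intrinsics apply), "R" (3x3) and "t" (3): a world point X has camera coordinates R X + t; the wrist camera has in their place "tool_from_camera" (4x4, takes a point from camera to tool coordinates, whose origin is the TCP and whose axes are the flange's). Camera axes: x right, y down, z forward; pixel columns grow to the right and rows downward; lengths in m; the calibration is good to about 2 mm. A picture is of the moment at which its call begins: read the wrist's pose just before it. There is no depth.
- bot.finish_job(): hands the job in; it is judged then, once.
The state is a dict: "time": time; "q": joint angles; "joint_vel": joint speeds; "joint_torque": joint torques, N m; "tool_pos": TCP position; "tcp_rot": TCP orientation; "wrist_force": force on the tool from outside, world axes, zero at the start; "torque": the same for the moment, N m; "width": opening from 0.0 (shut) to 1.0 (fully open); "grip_force": force on a finger pad.
Only numpy, scipy, OpenCV 4.12 (cv2) and the standard library are available. Lean on these libraries where they do the work, as an engineer would, in place of code of your own. Each camera call takes 0.05 s, during which the arm holds its last target. There are 200 camera calls.

## Task

Move the four soldering supplies from the aluminium rack with the coloured seats to the wooden rack, one in each place, in reverse order: the one that stands nearest the yellow end of the old rack goes to the place furthest from the yellow end of the new rack, and so on, so that the one furthest from yellow ends up nearest to it. Stand each upright, flat on the floor of its place and centred on its disc, and do not tip any over on the way.

Things in the scene. Friction and masses are not known exactly. Their poses are not given: they have to be found in the camera images.
- flux_jar: flux jar: small amber jar with black lid, diameter 45 mm, height 42 mm, loose, round, standing upright; origin: centre of its underside, z up; free to be gripped across its diameter from above, along the rack's x axis, where nothing stands beside it
- grease_jar: grease jar: white jar with red lid, diameter 55 mm, height 50 mm, loose, round, standing upright; origin: centre of its underside, z up; free to be gripped across its diameter from above, along the rack's x axis, where nothing stands beside it
- solder_reel: solder reel: spool of silvery solder wire with dark flanges, diameter 52 mm, height 28 mm, lying flat on one flange, loose, round, standing upright; origin: centre of its underside, z up; free to be gripped across its diameter from above, along the rack's x axis, where nothing stands beside it
- paste_jar: paste jar: clear glass jar with white paper band and blue lid, body diameter 46 mm narrowing at a shoulder under the lid, lid diameter 42 mm over the top 16 mm, height 58 mm, loose, round, standing upright; origin: centre of its underside, z up; free to be gripped across its diameter from above, along the rack's x axis, where nothing stands beside it
- black_seat: black plastic seat tile, 68 x 70 x 8 mm, fixed on the old rack; the flux jar stands on it at the start, so it keeps showing where the flux jar stood. Origin: centre of its underside, 6 mm above the desk; top face 14 mm above the desk; a lip 3 mm thick, 4 mm high along its +y and -y edges, none at +x, -x. Axes as the old rack's
- red_seat: red plastic seat tile, 68 x 70 x 8 mm, fixed on the old rack; the grease jar stands on it at the start, so it keeps showing where the grease jar stood. Origin: centre of its underside, 6 mm above the desk; top face 14 mm above the desk; a lip 3 mm thick, 4 mm high along its +y and -y edges, none at +x, -x. Axes as the old rack's
- white_seat: white plastic seat tile, 68 x 70 x 8 mm, fixed on the old rack; the solder reel stands on it at the start, so it keeps showing where the solder reel stood. Origin: centre of its underside, 6 mm above the desk; top face 14 mm above the desk; a lip 3 mm thick, 4 mm high along its +y and -y edges, none at +x, -x. Axes as the old rack's
- blue_seat: blue plastic seat tile, 68 x 70 x 8 mm, fixed on the old rack; the paste jar stands on it at the start, so it keeps showing where the paste jar stood. Origin: centre of its underside, 6 mm above the desk; top face 14 mm above the desk; a lip 3 mm thick, 4 mm high along its +y and -y edges, none at +x, -x. Axes as the old rack's
- old_rack: old rack: fixed aluminium rail 74 mm (x) by 304 mm (y), with the four coloured seat tiles in a row along its y axis at y = -108, -36, +36 and +108 mm; yellow cap, 18 mm high, on its +y end, plain aluminium cap on its -y end. Origin: centre of its underside, on the desk
- new_rack: new rack: fixed dark-brown wooden rack 74 (x) by 304 mm (y), empty, four places in a row at x = 0, y = -108, -36, +36, +108 mm, each marked by a grey 58 mm disc, 69 mm wide between dividers 3 mm thick and 4 mm high, open at +x and -x; their floor is 10 mm above the desk. Yellow cheek 18 mm high at the +y end, plain wooden one at -y. Origin: centre of its underside, on the desk
There are look-alikes about, which are no part of the job. What is shaped like the flux_jar but turquoise is not meant. Leave any green look-alike of the paste_jar alone.

How it is judged:
By the outcome, as a careful person would: the job done as asked, in the order asked, and still so for the second after the job is handed in, with the robot touching nothing.
It also fails if it takes over 99 s, if anything falls off the work surface, if the arm or the gripper's body presses on something with over 40 N, if the wrist force passes 120 N, or if a joint passes its speed limit or range.

## Working session

There is one attempt and no reset: what is moved stays moved. The work goes in short steps, Python scripts to look and compute and a shell command to move; the robot and the scene stay as the last step left them, time stands still between calls to the robot, and variables do not carry over. Pictures are saved under pics/ and viewed, at most 14 in all, crops included, and the job is handed in when it is done.

```bash
mkdir -p pics; ls; cat > h.py <<'E'
import numpy as np, cv2
from workcell import bot, optics
from scipy.spatial.transform import Rotation as Ro
def shot(n):
    s=bot.read_state(); c=optics.read_camera(n)
    if n=="wrist":
        T=np.eye(4);T[:3,:3]=Ro.from_rotvec(s["tcp_rot"]).as_matrix();T[:3,3]=s["tool_pos"]
        W=T@np.array(c["tool_from_camera"]); c["R"]=W[:3,:3].T; c["t"]=-W[:3,:3].T@W[:3,3]
    c["R"]=np.array(c["R"]);c["t"]=np.array(c["t"])
    f=240/np.tan(np.radians(c["vertical_fov"])/2)
    c["K"]=np.array([[f,0,c["cx"]],[0,f,c["cy"]],[0,0,1]]);c["D"]=np.array([c["k1"],0,0,0,0.])
    return c
def save(c,n,crop=None,scale=1):
    im=c["img"][:,:,::-1]
    if crop: im=im[crop[1]:crop[3],crop[0]:crop[2]]
    cv2.imwrite(f"pics/{n}.png",cv2.resize(im,None,fx=scale,fy=scale,interpolation=cv2.INTER_CUBIC))
def ray(c,uv,z):
    uv=np.array(uv,float).reshape(-1,1,2)
    d=cv2.undistortPoints(uv,c["K"],c["D"]).reshape(-1,2)
    d=np.c_[d,np.ones(len(d))]@c["R"]; o=-c["R"].T@c["t"]
    return o+d*((z-o[2])/d[:,2])[:,None]
def proj(c,X):
    return cv2.projectPoints(np.array(X,float).reshape(-1,1,3),cv2.Rodrigues(c["R"])[0],c["t"],c["K"],c["D"])[0].reshape(-1,2)
E
python3 - <<'E'
from h import *
for n in("top","side","wrist"):
    c=shot(n);save(c,n+"0");print(n,c["vertical_fov"],c["k1"],-c["R"].T@c["t"])
print(bot.read_state())
E
```

```text
pics
top 46.72401222788322 -0.0013700404638852662 [0.26494952 0.06946454 1.20941555]
side 43.908846290256285 0.0228488199991611 [0.41670404 1.1903642  0.50066499]
wrist 60.50028399248135 0.005232642396675673 [ 0.26830583 -0.62541177  0.37284604]
{'time': 0.15, 'q': array([-1.32290958e+00,  2.64621118e-01,  1.60508755e+00,  9.75686604e-07,
        1.27370751e+00, -3.68757562e-02]), 'joint_vel': array([-0.00106888, -0.00238531, -0.00335037,  0.00027082,  0.00028728,
        0.00063439]), 'joint_torque': array([ 3.33194212e-04, -5.15904415e+01, -3.67961919e+01, -1.28288507e-04,
        8.05780292e-03,  2.25782844e-05]), 'tool_pos': array([ 0.18957596, -0.64755354,  0.40360539]), 'tcp_rot': array([-3.10800749e+00, -4.45536319e-01,  3.00017983e-04]), 'wrist_force': array([-0.21160278,  0.37739743,  0.10517003]), 'torque': array([ 0.01173239, -0.04334806,  0.01336725]), 'grip_force': 0.0, 'width': 0.9996414974677093}
```

View pics/top0.png

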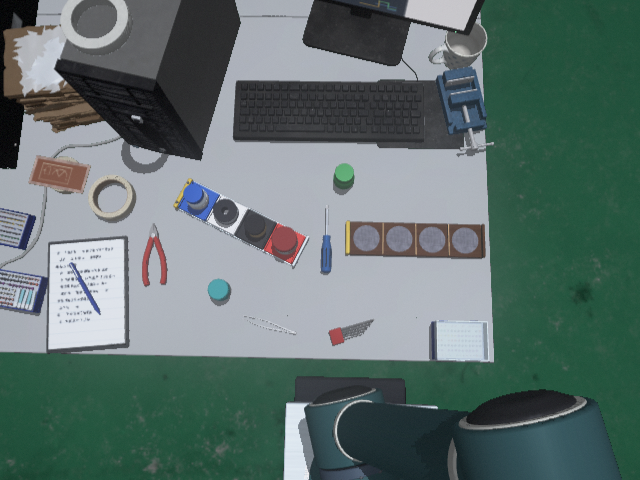

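View pics/side0.png

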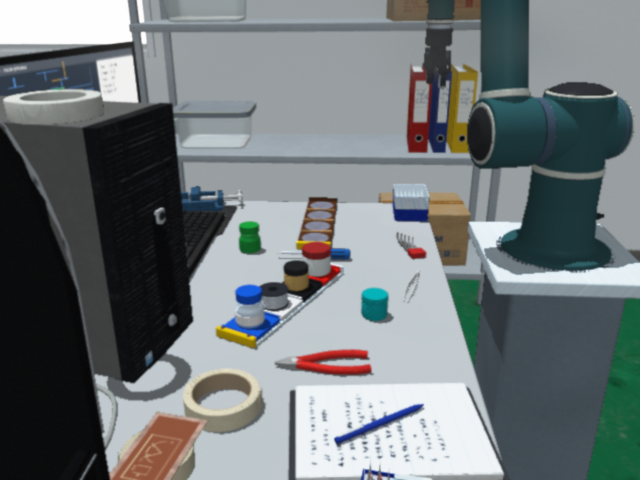

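The top view shows the old rack from its yellow end (180,195) to its plain end (300,250). From the yellow end the order is paste, reel, flux, grease. The new rack's yellow end is at (348,240), with its discs from (366,238) to (465,240). The turquoise (219,290) and green (344,176) jars are decoys.

```bash
cat > m.py <<'E'
from h import *
c=shot("top");hsv=cv2.cvtColor(c["img"],cv2.COLOR_RGB2HSV)
def blobs(lo,hi,box,amin=60):
    m=cv2.inRange(hsv,lo,hi);k=np.zeros_like(m);k[box[1]:box[3],box[0]:box[2]]=255
    m=cv2.morphologyEx(m&k,cv2.MORPH_OPEN,np.ones((3,3)))
    return [x for x in cv2.findContours(m,0,2)[0] if cv2.contourArea(x)>amin]
ob=(165,170,320,275);nb=(335,210,495,270)
# new rack discs: greyish
for lo,hi,t in(((100,15,90),(150,90,220),"disc"),):
    D=[]
    for b in blobs(lo,hi,nb,200):
        (u,v),ax,a=cv2.fitEllipse(b);D.append((u,v));print(t,u,v,ax)
    D=sorted(D);P=ray(c,D,.010);print(P.round(4))
    d=P[0]-P[-1];print("new centre",P.mean(0),"yaw deg",np.degrees(np.arctan2(-d[0],d[1])),np.linalg.norm(d))
for t,lo,hi in(("blue",(105,120,60),(130,255,255)),("red",(0,120,60),(8,255,255)),("yellow",(20,120,90),(35,255,255)),("black",(0,0,0),(180,80,75)),("white",(0,0,225),(180,30,255))):
    for b in blobs(lo,hi,ob,100 if t!="yellow" else 30):
        r=cv2.minAreaRect(b);bx=cv2.boxPoints(r);print(t,r,ray(c,bx,.014)[:,:2].round(4).tolist())
save(c,"old",(165,165,325,285),5)
E
python3 m.py
```

```text
disc 414.9923095703125 385.8878479003906 (156.89022827148438, 1445.9366455078125)
[[ 0.1906 -0.1132  0.01  ]]
new centre [ 0.19059955 -0.11319524  0.01      ] yaw deg -0.0 0.0
blue ((197.40000915527344, 200.20001220703125), (33.09380340576172, 29.516094207763672), 26.56505012512207) [[0.5668, 0.4139], [0.6285, 0.3885], [0.5953, 0.3198], [0.5343, 0.3457]]
black ((254.0, 228.0), (26.0, 20.0), 90.0) [[0.549, 0.2611], [0.5499, 0.2168], [0.4913, 0.2143], [0.4904, 0.2583]]
```

```bash
sleep 1
```

```text
(no output)
```

View pics/old.png

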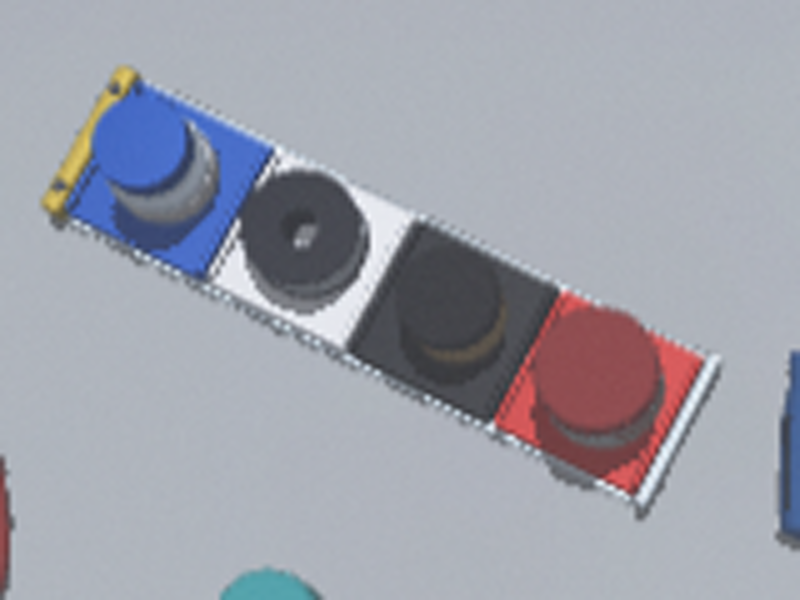

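The 5x crop (offset 165,165) puts the lid centres at paste (140,143), reel (305,228), flux (450,287) and grease (598,370). The rack edges slope about 26°.

```bash
python3 - <<'E'
from h import *
c=shot("top")
px=np.array([(140,143),(305,228),(450,287),(598,370)])/5-.4+165
for n,p,z in zip("paste reel flux grease".split(),px,(.072,.042,.056,.064)): print(n,ray(c,[p],z)[0].round(4))
# tile seams: (upper,lower) ends
up=np.array([(137,80),(278,150),(418,218),(562,290),(705,360)]);lo=np.array([(65,217),(210,280),(350,350),(495,425),(632,493)])
U=ray(c,up/5-.4+165,.014);L=ray(c,lo/5-.4+165,.014)
M=(U+L)/2;print("seams mid",M[:,:2].round(4).tolist())
d=M[0]-M[-1];print("old yaw",np.degrees(np.arctan2(-d[0],d[1])),np.linalg.norm(d));print("width",np.linalg.norm(U-L,axis=1))
print("seat centres",((M[1:]+M[:-1])/2)[:,:2].round(4).tolist())
save(c,"new",(335,210,495,270),5)
h=cv2.cvtColor(c["img"],cv2.COLOR_RGB2HSV)
for u in range(345,400,5):print(u,h[240,u])
m=cv2.inRange(h,(0,0,100),(180,75,170));k=np.zeros_like(m);k[222:257,350:484]=255
m=cv2.morphologyEx(m&k,cv2.MORPH_OPEN,np.ones((5,5)))
P=[]
for b in cv2.findContours(m,0,2)[0]:
    if cv2.contourArea(b)>200:
        e=cv2.fitEllipse(b);print(e);P.append(e[0])
P=ray(c,sorted(P),.010);print(P.round(4))
E
```

```text
paste [0.5809 0.3637 0.072 ]
reel [0.5523 0.2972 0.042 ]
flux [0.5241 0.231  0.056 ]
grease [0.4877 0.166  0.064 ]
seams mid [[0.5943, 0.396], [0.5648, 0.3301], [0.5345, 0.2661], [0.5026, 0.2009], [0.473, 0.1384]]
old yaw -25.20507569538893 0.28470392122350835
width [0.06976392 0.06576627 0.06618577 0.06678329 0.06678959]
seat centres [[0.5796, 0.363], [0.5497, 0.2981], [0.5186, 0.2335], [0.4878, 0.1696]]
345 [ 23  42 104]
350 [12 68 98]
355 [116  31 141]
360 [118  30 137]
365 [116  32 136]
370 [115  32 142]
375 [117  31 147]
380 [  7  64 100]
385 [ 9 71 97]
390 [120  29 139]
395 [116  30 134]
((464.6412658691406, 240.08265686035156), (25.451457977294922, 26.75631332397461), 122.61492156982422)
((431.7135314941406, 239.37673950195312), (25.886505126953125, 27.236146926879883), 152.37197875976562)
((398.9827575683594, 238.79928588867188), (25.915407180786133, 27.535083770751953), 162.7508544921875)
((366.04974365234375, 237.8999786376953), (25.708681106567383, 30.91211700439453), 177.9607696533203)
[[ 0.5032 -0.0095  0.01  ]
 [ 0.5026 -0.0817  0.01  ]
 [ 0.5027 -0.1534  0.01  ]
 [ 0.5025 -0.2253  0.01  ]]
```

View pics/new.png

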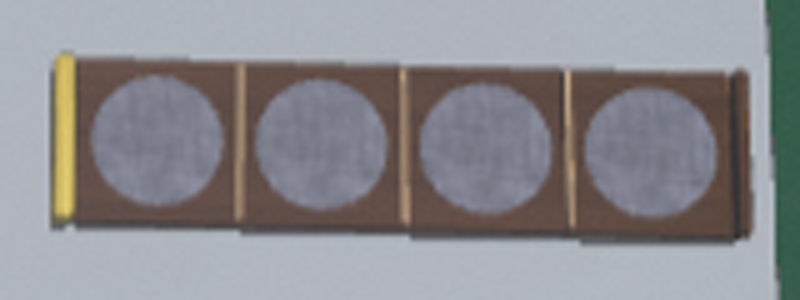

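The four discs of the new rack lie in a clean line at crop y≈140–150. They run from x = 0.503, y = −0.0095 m (yellow end) to y = −0.2253 m. Next I turn the tool square to the new rack and look from the wrist.

```bash
python3 -m jog '[{"az":-6.7},{"az":-6.7},{"az":-6.7},{"az":-6.7},{"az":-6.7},{"az":-6.7},{"az":-6.7},{"az":-6.7},{"az":-6.7},{"az":-6.7},{"az":-6.7},{}]' 1 && python3 -m jog '[{"dx":32,"dy":21},{"dx":32,"dy":21},{"dx":32,"dy":21},{"dx":32,"dy":21},{"dx":32,"dy":21},{"dx":32,"dy":21},{"dx":32,"dy":21},{"dx":32,"dy":21},{"dx":32,"dy":21},{"dx":32,"dy":21},{"dx":32,"dy":21},{"dx":32,"dy":21},{"dx":32,"dy":21},{"dx":32,"dy":21},{},{}]'
python3 - <<'E'
from h import *
c=shot("wrist");save(c,"w1");print(-c["R"].T@c["t"],bot.hold_point_z)
print(Ro.from_rotvec(bot.read_state()["tcp_rot"]).as_matrix().round(3))
h=cv2.cvtColor(c["img"],cv2.COLOR_RGB2HSV)
p=proj(c,[[.5027,y,.01] for y in(-.0095,-.0817,-.1534,-.2253)]);print(p)
for u,v in p: 
    if 0<=u<640 and 0<=v<480: print(h[int(v),int(u)])
E
```

```text
[ 0.26836598 -0.62557282  0.37338354] 0.1547
[[ 0.96   0.281 -0.   ]
 [ 0.281 -0.96   0.001]
 [ 0.    -0.001 -1.   ]]
[[-719.63046903 -739.50815332]
 [-546.93286002 -664.51498029]
 [-389.1805136  -596.67297437]
 [-242.70892333 -534.31205964]]invalid input
```

View pics/w1.png

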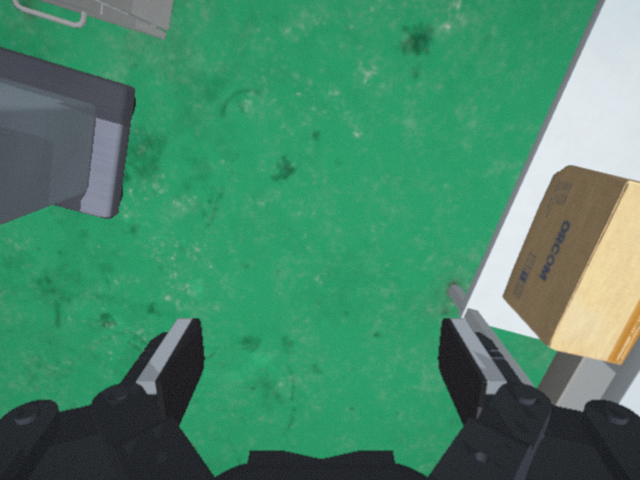

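The call was refused, probably because of the empty rows, so the arm hasn't moved. The picture shows only floor and the fingers. I'll use `{"dx":0}` instead.

```bash
python3 -m jog '[{"az":-6.7},{"az":-6.7},{"az":-6.7},{"az":-6.7},{"az":-6.7},{"az":-6.7},{"az":-6.7},{"az":-6.7},{"az":-6.7},{"az":-6.7},{"az":-6.7},{"dx":0}]' 1 && python3 -m jog '[{"dx":32,"dy":21},{"dx":32,"dy":21},{"dx":32,"dy":21},{"dx":32,"dy":21},{"dx":32,"dy":21},{"dx":32,"dy":21},{"dx":32,"dy":21},{"dx":32,"dy":21},{"dx":32,"dy":21},{"dx":32,"dy":21},{"dx":32,"dy":21},{"dx":32,"dy":21},{"dx":32,"dy":21},{"dx":32,"dy":21},{"dx":0},{"dx":0}]'
cat > n.py <<'E'
from h import *
c=shot("wrist");print(-c["R"].T@c["t"])
print(Ro.from_rotvec(bot.read_state()["tcp_rot"]).as_matrix().round(3).tolist())
h=cv2.cvtColor(c["img"],cv2.COLOR_RGB2HSV)
p=proj(c,[[.5027,y,.01] for y in(-.0095,-.0817,-.1534,-.2253)])
for u,v in p: 
    if 0<=u<640 and 0<=v<480: print(u,v,h[int(v),int(u)])
m=cv2.inRange(h,(105,10,80),(135,75,190))
m=cv2.morphologyEx(m,cv2.MORPH_OPEN,np.ones((7,7)))
for b in cv2.findContours(m,0,2)[0]:
    if 2000<cv2.contourArea(b)<20000:
        e=cv2.fitEllipse(b);print(e,ray(c,[e[0]],.01)[0].round(4))
save(c,"w%d"%(1000*bot.read_state()["time"]))
E
python3 n.py;ls pics
```

```text
[ 0.26836658 -0.62563447  0.37356545]
[[0.96, 0.281, -0.0], [0.281, -0.96, 0.001], [0.0, -0.001, -1.0]]
((100.88011169433594, 155.0971221923828), (40.17388153076172, 147.84815979003906), 7.451648235321045) [ 0.1711 -0.4538  0.01  ]
new.png
old.png
side0.png
top0.png
w1.png
w350.png
wrist0.pnginvalid input
```

```bash
python3 -m jog '[{"dx":0,"dy":0,"dz":0,"ax":0,"ay":0,"az":-6.7}]' 1.0; echo; python3 -m jog '[{"az":-6.7}]'; echo; python3 -m jog '[{"az":-6.7}]' 1 40
```

```text
time: 0.43
tool_pos: [0.1896, -0.6478, 0.4045]
tcp_rot: [-3.078, -0.628, 0.0]
wrist_force: [0.7, -0.2, 0.1]
width: 0.998
grip_force: 0.0

invalid input
invalid input
```

All six keys are needed.

```bash
python3 -m jog '[{"dx":0,"dy":0,"dz":0,"ax":0,"ay":0,"az":-6.7},{"dx":0,"dy":0,"dz":0,"ax":0,"ay":0,"az":-6.7},{"dx":0,"dy":0,"dz":0,"ax":0,"ay":0,"az":-6.7},{"dx":0,"dy":0,"dz":0,"ax":0,"ay":0,"az":-6.7},{"dx":0,"dy":0,"dz":0,"ax":0,"ay":0,"az":-6.7},{"dx":0,"dy":0,"dz":0,"ax":0,"ay":0,"az":-6.7},{"dx":0,"dy":0,"dz":0,"ax":0,"ay":0,"az":-6.7},{"dx":0,"dy":0,"dz":0,"ax":0,"ay":0,"az":-6.7},{"dx":0,"dy":0,"dz":0,"ax":0,"ay":0,"az":-6.7},{"dx":0,"dy":0,"dz":0,"ax":0,"ay":0,"az":-6.7},{"dx":0,"dy":0,"dz":0,"ax":0,"ay":0,"az":0}]' && python3 -m jog '[{"dx":32,"dy":21,"dz":0,"ax":0,"ay":0,"az":0},{"dx":32,"dy":21,"dz":0,"ax":0,"ay":0,"az":0},{"dx":32,"dy":21,"dz":0,"ax":0,"ay":0,"az":0},{"dx":32,"dy":21,"dz":0,"ax":0,"ay":0,"az":0},{"dx":32,"dy":21,"dz":0,"ax":0,"ay":0,"az":0},{"dx":32,"dy":21,"dz":0,"ax":0,"ay":0,"az":0},{"dx":32,"dy":21,"dz":0,"ax":0,"ay":0,"az":0},{"dx":32,"dy":21,"dz":0,"ax":0,"ay":0,"az":0},{"dx":32,"dy":21,"dz":0,"ax":0,"ay":0,"az":0},{"dx":32,"dy":21,"dz":0,"ax":0,"ay":0,"az":0},{"dx":32,"dy":21,"dz":0,"ax":0,"ay":0,"az":0},{"dx":32,"dy":21,"dz":0,"ax":0,"ay":0,"az":0},{"dx":32,"dy":21,"dz":0,"ax":0,"ay":0,"az":0},{"dx":32,"dy":21,"dz":0,"ax":0,"ay":0,"az":0},{"dx":0,"dy":0,"dz":0,"ax":0,"ay":0,"az":0},{"dx":0,"dy":0,"dz":0,"ax":0,"ay":0,"az":0},{"dx":0,"dy":0,"dz":0,"ax":0,"ay":0,"az":0}]'; echo; python3 n.py
```

```text
time: 1.35
tool_pos: [0.1897, -0.6478, 0.4047]
tcp_rot: [-2.218, -2.225, -0.0]
wrist_force: [0.7, -0.3, -0.5]
width: 0.999
grip_force: 0.0
time: 2.77
tool_pos: [0.4835, -0.1996, 0.4047]
tcp_rot: [2.222, 2.221, -0.001]
wrist_force: [0.0, -0.1, 1.0]
width: 0.994
grip_force: 0.0

[ 0.48373836 -0.11876565  0.37403747]
[[0.001, 1.0, -0.0], [1.0, -0.001, -0.0], [-0.0, -0.0, -1.0]]
344.1664316147159 52.221906694231365 [116  31 174]
342.666411240215 142.84810673066212 [119  29 176]
341.3538054920219 222.66426025879275 [120  26 174]
((342.3389892578125, 221.08148193359375), (54.858524322509766, 57.77685546875), 50.86893081665039) [ 0.5036 -0.2238  0.01  ]
((343.28485107421875, 141.74765014648438), (59.97610855102539, 66.69114685058594), 37.575172424316406) [ 0.5032 -0.1525  0.01  ]
((345.27069091796875, 48.34330368041992), (67.44994354248047, 76.13963317871094), 179.95799255371094) [ 0.5035 -0.0788  0.01  ]
```

```bash
python3 -m jog '[{"dx":39,"dy":4.2,"dz":0,"ax":0,"ay":0,"az":0},{"dx":39,"dy":4.2,"dz":0,"ax":0,"ay":0,"az":0},{"dx":39,"dy":4.2,"dz":0,"ax":0,"ay":0,"az":0},{"dx":39,"dy":4.2,"dz":0,"ax":0,"ay":0,"az":0},{"dx":39,"dy":4.2,"dz":0,"ax":0,"ay":0,"az":0},{"dx":39,"dy":4.2,"dz":0,"ax":0,"ay":0,"az":0},{"dx":39,"dy":4.2,"dz":0,"ax":0,"ay":0,"az":0},{"dx":39,"dy":4.2,"dz":0,"ax":0,"ay":0,"az":0},{"dx":39,"dy":4.2,"dz":0,"ax":0,"ay":0,"az":0},{"dx":39,"dy":4.2,"dz":0,"ax":0,"ay":0,"az":0},{"dx":39,"dy":4.2,"dz":0,"ax":0,"ay":0,"az":0},{"dx":39,"dy":4.2,"dz":0,"ax":0,"ay":0,"az":0},{"dx":0,"dy":0,"dz":0,"ax":0,"ay":0,"az":6.35},{"dx":0,"dy":0,"dz":0,"ax":0,"ay":0,"az":6.35},{"dx":0,"dy":0,"dz":0,"ax":0,"ay":0,"az":6.35},{"dx":0,"dy":0,"dz":0,"ax":0,"ay":0,"az":6.35},{"dx":0,"dy":0,"dz":0,"ax":0,"ay":0,"az":0},{"dx":0,"dy":0,"dz":0,"ax":0,"ay":0,"az":0}]'; python3 - <<'E'
from h import *
c=shot("wrist");save(c,"w2");print(-c["R"].T@c["t"])
P=dict(paste=[.5809,.3637,.072],reel=[.5523,.2972,.042],flux=[.5241,.231,.056],grease=[.4877,.166,.064])
for k,p in P.items():print(k,proj(c,p))
E
```

```text
time: 4.32
tool_pos: [0.5344, 0.2668, 0.4046]
tcp_rot: [2.655, 1.679, -0.0]
wrist_force: [-0.9, 0.1, 0.0]
width: 0.997
grip_force: 0.0
[0.56970729 0.33979508 0.3739771 ]
paste [[320.60442245  59.50339843]]
reel [[323.9318734  161.39536185]]
flux [[327.33088047 251.760744  ]]
grease [[321.1795915  335.86461267]]
```

View pics/w2.png

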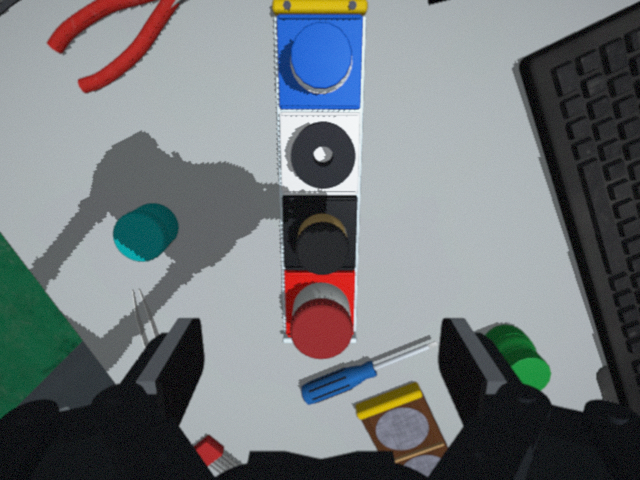

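The wrist view shows the rack running straight up the image, so the yaw is right. The lid centres are at about paste (321,57), reel (323,154), flux (324,248) and grease (322,328).

```bash
python3 - <<'E'
from h import *
c=shot("wrist");s=bot.read_state();R=Ro.from_rotvec(s["tcp_rot"]).as_matrix()
T=dict(paste=[.5809,.3637,.072],reel=[.5523,.2972,.042],flux=[.5241,.231,.056],grease=[.4877,.166,.064])
for (k,p),uv in zip(T.items(),[(321,57),(323,154),(324,248),(322,328)]):
    w=ray(c,[uv],p[2])[0];a=(w+p)/2;print(k,w.round(4),"avg",a.round(4),"tool delta",((a-s["tool_pos"])@R*1000).round(1))
E
```

```text
paste [0.5817 0.3652 0.072 ] avg [0.5813 0.3645 0.072 ] tool delta [108.1   0.9 332.7]
reel [0.5541 0.303  0.042 ] avg [0.5532 0.3001 0.042 ] tool delta [ 37.9   3.1 362.7]
flux [0.523  0.2353 0.056 ] avg [0.5235 0.2332 0.056 ] tool delta [-35.3   4.9 348.7]
grease [0.4916 0.1728 0.064 ] avg [0.4897 0.1694 0.064 ] tool delta [-107.4    1.6  340.7]
```

```bash
python3 -m jog '[{"dx":-36,"dy":0.8,"dz":0,"ax":0,"ay":0,"az":0},{"dx":-36,"dy":0.8,"dz":0,"ax":0,"ay":0,"az":0},{"dx":-35.5,"dy":0.8,"dz":0,"ax":0,"ay":0,"az":0},{"dx":0,"dy":0,"dz":35,"ax":0,"ay":0,"az":0},{"dx":0,"dy":0,"dz":35,"ax":0,"ay":0,"az":0},{"dx":0,"dy":0,"dz":35,"ax":0,"ay":0,"az":0},{"dx":0,"dy":0,"dz":35,"ax":0,"ay":0,"az":0},{"dx":0,"dy":0,"dz":25,"ax":0,"ay":0,"az":0},{"dx":0,"dy":0,"dz":20,"ax":0,"ay":0,"az":0},{"dx":0,"dy":0,"dz":15,"ax":0,"ay":0,"az":0},{"dx":0,"dy":0,"dz":10,"ax":0,"ay":0,"az":0},{"dx":0,"dy":0,"dz":4.5,"ax":0,"ay":0,"az":0},{"dx":0,"dy":0,"dz":0,"ax":0,"ay":0,"az":0},{"dx":0,"dy":0,"dz":0,"ax":0,"ay":0,"az":0}]' 1; python3 - <<'E'
from h import *
c=shot("wrist");save(c,"w3")
E
```

```text
time: 5.58
tool_pos: [0.4904, 0.1702, 0.1909]
tcp_rot: [2.655, 1.679, 0.002]
wrist_force: [-0.1, -1.1, 0.8]
width: 0.998
grip_force: 0.0
```

View pics/w3.png

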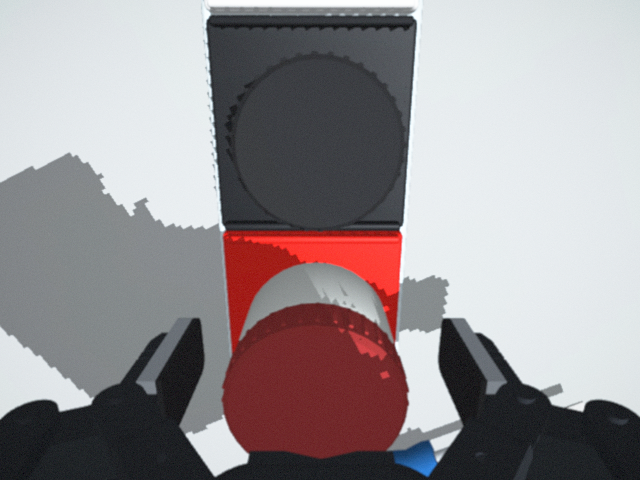

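The jar's lid (316,390) sits midway between the pads, so I'll grip and lift it.

```bash
python3 -m jog '[{"dx":0,"dy":0,"dz":0,"ax":0,"ay":0,"az":0},{"dx":0,"dy":0,"dz":0,"ax":0,"ay":0,"az":0},{"dx":0,"dy":0,"dz":0,"ax":0,"ay":0,"az":0},{"dx":0,"dy":0,"dz":0,"ax":0,"ay":0,"az":0},{"dx":0,"dy":0,"dz":0,"ax":0,"ay":0,"az":0},{"dx":0,"dy":0,"dz":0,"ax":0,"ay":0,"az":0},{"dx":0,"dy":0,"dz":0,"ax":0,"ay":0,"az":0},{"dx":0,"dy":0,"dz":0,"ax":0,"ay":0,"az":0}]' 0 40; python3 -m jog '[{"dx":0,"dy":0,"dz":-10,"ax":0,"ay":0,"az":0},{"dx":0,"dy":0,"dz":-25,"ax":0,"ay":0,"az":0},{"dx":0,"dy":0,"dz":-25,"ax":0,"ay":0,"az":0},{"dx":0,"dy":0,"dz":-25,"ax":0,"ay":0,"az":0},{"dx":0,"dy":0,"dz":-15,"ax":0,"ay":0,"az":0},{"dx":0,"dy":0,"dz":0,"ax":0,"ay":0,"az":0},{"dx":0,"dy":0,"dz":0,"ax":0,"ay":0,"az":0}]'
```

```text
time: 6.3
tool_pos: [0.4904, 0.1704, 0.1913]
tcp_rot: [2.655, 1.679, 0.003]
wrist_force: [0.1, 0.2, 6.0]
width: 0.626
grip_force: 42.3
time: 6.88
tool_pos: [0.4901, 0.1702, 0.2912]
tcp_rot: [2.655, 1.679, 0.004]
wrist_force: [-0.6, 0.1, -1.1]
width: 0.625
grip_force: 42.3
```

```bash
python3 -m jog '[{"dx":0,"dy":0,"dz":0,"ax":0,"ay":0,"az":-6.35},{"dx":0,"dy":0,"dz":0,"ax":0,"ay":0,"az":-6.35},{"dx":0,"dy":0,"dz":0,"ax":0,"ay":0,"az":-6.35},{"dx":0,"dy":0,"dz":0,"ax":0,"ay":0,"az":-6.35},{"dx":-20,"dy":1.9,"dz":0,"ax":0,"ay":0,"az":0},{"dx":-30,"dy":2,"dz":0,"ax":0,"ay":0,"az":0},{"dx":-30,"dy":2,"dz":0,"ax":0,"ay":0,"az":0},{"dx":-30,"dy":2,"dz":0,"ax":0,"ay":0,"az":0},{"dx":-30,"dy":2,"dz":0,"ax":0,"ay":0,"az":0},{"dx":-25,"dy":2,"dz":0,"ax":0,"ay":0,"az":0},{"dx":-14.2,"dy":1,"dz":0,"ax":0,"ay":0,"az":0},{"dx":0,"dy":0,"dz":25,"ax":0,"ay":0,"az":0},{"dx":0,"dy":0,"dz":30,"ax":0,"ay":0,"az":0},{"dx":0,"dy":0,"dz":25,"ax":0,"ay":0,"az":0},{"dx":0,"dy":0,"dz":14,"ax":0,"ay":0,"az":0},{"dx":0,"dy":0,"dz":0,"ax":0,"ay":0,"az":0},{"dx":0,"dy":0,"dz":0,"ax":0,"ay":0,"az":0},{"dx":0,"dy":0,"dz":0,"ax":0,"ay":0,"az":0}]'; python3 -m jog '[{"dx":0,"dy":0,"dz":3,"ax":0,"ay":0,"az":0},{"dx":0,"dy":0,"dz":3,"ax":0,"ay":0,"az":0},{"dx":0,"dy":0,"dz":2.5,"ax":0,"ay":0,"az":0},{"dx":0,"dy":0,"dz":0.8,"ax":0,"ay":0,"az":0},{"dx":0,"dy":0,"dz":0,"ax":0,"ay":0,"az":0},{"dx":0,"dy":0,"dz":0,"ax":0,"ay":0,"az":0}]'
```

```text
time: 8.38
tool_pos: [0.5028, -0.009, 0.1961]
tcp_rot: [-2.221, -2.222, 0.001]
wrist_force: [0.3, 0.4, -0.4]
width: 0.624
grip_force: 42.4
time: 8.88
tool_pos: [0.503, -0.009, 0.1874]
tcp_rot: [2.221, 2.221, 0.001]
wrist_force: [-1.0, -1.0, 2.7]
width: 0.622
grip_force: 42.6
```

```bash
python3 -m jog '[{"dx":0,"dy":0,"dz":0,"ax":0,"ay":0,"az":0},{"dx":0,"dy":0,"dz":0,"ax":0,"ay":0,"az":0},{"dx":0,"dy":0,"dz":0,"ax":0,"ay":0,"az":0},{"dx":0,"dy":0,"dz":0,"ax":0,"ay":0,"az":0},{"dx":0,"dy":0,"dz":0,"ax":0,"ay":0,"az":0},{"dx":0,"dy":0,"dz":-10,"ax":0,"ay":0,"az":0},{"dx":0,"dy":0,"dz":-30,"ax":0,"ay":0,"az":0},{"dx":0,"dy":0,"dz":-30,"ax":0,"ay":0,"az":0},{"dx":0,"dy":0,"dz":-30,"ax":0,"ay":0,"az":0},{"dx":30,"dy":0,"dz":-10,"ax":0,"ay":0,"az":0},{"dx":30,"dy":0,"dz":0,"ax":0,"ay":0,"az":0},{"dx":30,"dy":0,"dz":0,"ax":0,"ay":0,"az":0},{"dx":0,"dy":0,"dz":0,"ax":0,"ay":0,"az":0},{"dx":0,"dy":0,"dz":0,"ax":0,"ay":0,"az":0}]' 1; python3 - <<'E'
from h import *
c=shot("wrist");save(c,"w4")
for z,r in((.01,.029),(.06,.0275)):print(proj(c,[[.503,-.009,z],[.503+r,-.009,z],[.503-r,-.009,z],[.503,-.009+r,z],[.503,-.009-r,z]]).round(1).tolist())
E
```

```text
time: 10.05
tool_pos: [0.5027, 0.0821, 0.2977]
tcp_rot: [2.217, 2.225, 0.001]
wrist_force: [-0.4, -0.5, -0.5]
width: 1.002
grip_force: 0.0
[[319.9, 351.1], [359.9, 351.2], [279.9, 351.0], [320.0, 315.5], [319.8, 384.6]]
[[319.8, 398.5], [365.0, 398.6], [274.7, 398.4], [320.0, 359.8], [319.7, 434.5]]
```

View pics/w4.png

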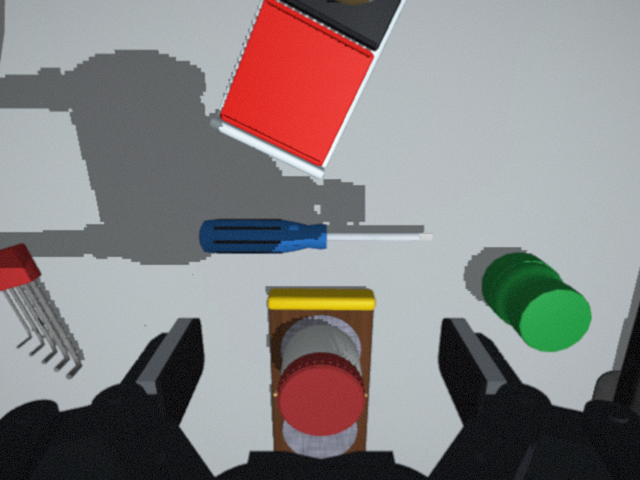

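The grease jar stands upright in the first place next to the yellow cheek (lid 322,393; disc edge v≈315). I'll check its centring from above while the arm is at the flux jar.

```bash
python3 -m jog '[{"dx":25,"dy":4.2,"dz":0,"ax":0,"ay":0,"az":0},{"dx":33,"dy":4.2,"dz":0,"ax":0,"ay":0,"az":0},{"dx":33,"dy":4.2,"dz":0,"ax":0,"ay":0,"az":0},{"dx":33,"dy":4.2,"dz":0,"ax":0,"ay":0,"az":0},{"dx":27,"dy":4.2,"dz":0,"ax":0,"ay":0,"az":0},{"dx":0,"dy":0,"dz":0,"ax":0,"ay":0,"az":6.35},{"dx":0,"dy":0,"dz":0,"ax":0,"ay":0,"az":6.35},{"dx":0,"dy":0,"dz":0,"ax":0,"ay":0,"az":6.35},{"dx":0,"dy":0,"dz":0,"ax":0,"ay":0,"az":6.35},{"dx":0,"dy":0,"dz":25,"ax":0,"ay":0,"az":0},{"dx":0,"dy":0,"dz":30,"ax":0,"ay":0,"az":0},{"dx":0,"dy":0,"dz":25,"ax":0,"ay":0,"az":0},{"dx":0,"dy":0,"dz":17,"ax":0,"ay":0,"az":0},{"dx":0,"dy":0,"dz":8,"ax":0,"ay":0,"az":0},{"dx":0,"dy":0,"dz":2.7,"ax":0,"ay":0,"az":0},{"dx":0,"dy":0,"dz":0,"ax":0,"ay":0,"az":0},{"dx":0,"dy":0,"dz":0,"ax":0,"ay":0,"az":0}]' 1; cat > chk.py <<'E'
from h import *
import sys
c=shot("top");save(c,sys.argv[1],(325,200,495,270),4)
h=cv2.cvtColor(c["img"],cv2.COLOR_RGB2HSV)
m=cv2.inRange(h,(0,110,60),(8,255,255))|cv2.inRange(h,(172,110,60),(180,255,255));k=np.zeros_like(m);k[200:270,340:495]=255
b=max(cv2.findContours(m&k,0,2)[0],key=cv2.contourArea);e=cv2.fitEllipse(cv2.convexHull(b));print("red lid",e,ray(c,[e[0]],.06)[0].round(4))
E
python3 chk.py t1
```

```text
time: 11.52
tool_pos: [0.5246, 0.2318, 0.1903]
tcp_rot: [2.655, 1.678, 0.003]
wrist_force: [-0.9, -0.0, 0.5]
width: 1.001
grip_force: 0.0
red lid ((369.28009033203125, 233.20896911621094), (22.586694717407227, 23.896331787109375), 96.25867462158203) [ 0.5035 -0.013   0.06  ]
```

View pics/t1.png

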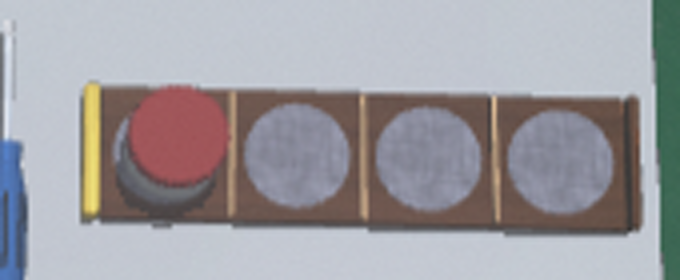

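The top view shows the grease jar upright but about 3 mm toward −y on its disc: lid (179,135) in the crop, with disc showing on its left. This matches the difference between my averaged pick point and the top-only estimate, so from here I trust the top camera. I'll mend the grease jar later. The flux grasp point agrees with the top estimate to 1 mm, so I'll grip it.

```bash
python3 -m jog '[{"dx":0,"dy":0,"dz":0,"ax":0,"ay":0,"az":0},{"dx":0,"dy":0,"dz":0,"ax":0,"ay":0,"az":0},{"dx":0,"dy":0,"dz":0,"ax":0,"ay":0,"az":0},{"dx":0,"dy":0,"dz":0,"ax":0,"ay":0,"az":0},{"dx":0,"dy":0,"dz":0,"ax":0,"ay":0,"az":0},{"dx":0,"dy":0,"dz":0,"ax":0,"ay":0,"az":0},{"dx":0,"dy":0,"dz":0,"ax":0,"ay":0,"az":0},{"dx":0,"dy":0,"dz":0,"ax":0,"ay":0,"az":0},{"dx":0,"dy":0,"dz":0,"ax":0,"ay":0,"az":0},{"dx":0,"dy":0,"dz":-10,"ax":0,"ay":0,"az":0},{"dx":0,"dy":0,"dz":-25,"ax":0,"ay":0,"az":0},{"dx":0,"dy":0,"dz":-35,"ax":0,"ay":0,"az":0},{"dx":0,"dy":0,"dz":-35,"ax":0,"ay":0,"az":0},{"dx":0,"dy":0,"dz":-15,"ax":0,"ay":0,"az":0},{"dx":0,"dy":0,"dz":0,"ax":0,"ay":0,"az":0},{"dx":0,"dy":0,"dz":0,"ax":0,"ay":0,"az":0}]' 0 40
```

```text
time: 12.9
tool_pos: [0.5239, 0.232, 0.3104]
tcp_rot: [2.655, 1.679, 0.004]
wrist_force: [-0.6, -0.5, -1.4]
width: 0.505
grip_force: 40.8
```

```bash
python3 -m jog '[{"dx":0,"dy":0,"dz":0,"ax":0,"ay":0,"az":-6.35},{"dx":0,"dy":0,"dz":0,"ax":0,"ay":0,"az":-6.35},{"dx":0,"dy":0,"dz":0,"ax":0,"ay":0,"az":-6.35},{"dx":0,"dy":0,"dz":0,"ax":0,"ay":0,"az":-6.35},{"dx":-25,"dy":-2.1,"dz":0,"ax":0,"ay":0,"az":0},{"dx":-36,"dy":-2.1,"dz":0,"ax":0,"ay":0,"az":0},{"dx":-36,"dy":-2.1,"dz":0,"ax":0,"ay":0,"az":0},{"dx":-36,"dy":-2.1,"dz":0,"ax":0,"ay":0,"az":0},{"dx":-36,"dy":-2.1,"dz":0,"ax":0,"ay":0,"az":0},{"dx":-36,"dy":-2.1,"dz":0,"ax":0,"ay":0,"az":0},{"dx":-36,"dy":-2.1,"dz":0,"ax":0,"ay":0,"az":0},{"dx":-36,"dy":-2.1,"dz":0,"ax":0,"ay":0,"az":0},{"dx":-25,"dy":-2.1,"dz":0,"ax":0,"ay":0,"az":0},{"dx":-11,"dy":-2.1,"dz":0,"ax":0,"ay":0,"az":0},{"dx":0,"dy":0,"dz":25,"ax":0,"ay":0,"az":0},{"dx":0,"dy":0,"dz":30,"ax":0,"ay":0,"az":0},{"dx":0,"dy":0,"dz":30,"ax":0,"ay":0,"az":0},{"dx":0,"dy":0,"dz":20,"ax":0,"ay":0,"az":0},{"dx":0,"dy":0,"dz":9,"ax":0,"ay":0,"az":0},{"dx":0,"dy":0,"dz":0,"ax":0,"ay":0,"az":0}]'; python3 -m jog '[{"dx":0,"dy":0,"dz":0,"ax":0,"ay":0,"az":0},{"dx":0,"dy":0,"dz":3,"ax":0,"ay":0,"az":0},{"dx":0,"dy":0,"dz":3,"ax":0,"ay":0,"az":0},{"dx":0,"dy":0,"dz":3,"ax":0,"ay":0,"az":0},{"dx":0,"dy":0,"dz":0.8,"ax":0,"ay":0,"az":0},{"dx":0,"dy":0,"dz":0,"ax":0,"ay":0,"az":0},{"dx":0,"dy":0,"dz":0,"ax":0,"ay":0,"az":0}]'
```

```text
time: 14.57
tool_pos: [0.5003, -0.0801, 0.1912]
tcp_rot: [-2.216, -2.217, 0.007]
wrist_force: [-0.4, -0.4, -1.0]
width: 0.506
grip_force: 40.9
time: 15.15
tool_pos: [0.5033, -0.0811, 0.1861]
tcp_rot: [2.22, 2.221, 0.001]
wrist_force: [-1.1, 1.2, 2.1]
width: 0.506
grip_force: 40.9
```

```bash
python3 -m jog '[{"dx":0,"dy":0,"dz":0,"ax":0,"ay":0,"az":0},{"dx":0,"dy":0,"dz":0,"ax":0,"ay":0,"az":0},{"dx":0,"dy":0,"dz":0,"ax":0,"ay":0,"az":0},{"dx":0,"dy":0,"dz":0,"ax":0,"ay":0,"az":0},{"dx":0,"dy":0,"dz":0,"ax":0,"ay":0,"az":0},{"dx":0,"dy":0,"dz":0,"ax":0,"ay":0,"az":0},{"dx":0,"dy":0,"dz":-10,"ax":0,"ay":0,"az":0},{"dx":0,"dy":0,"dz":-30,"ax":0,"ay":0,"az":0},{"dx":0,"dy":0,"dz":-30,"ax":0,"ay":0,"az":0},{"dx":10,"dy":0,"dz":-25,"ax":0,"ay":0,"az":0},{"dx":30,"dy":0,"dz":0,"ax":0,"ay":0,"az":0},{"dx":25,"dy":0,"dz":0,"ax":0,"ay":0,"az":0},{"dx":7,"dy":0,"dz":0,"ax":0,"ay":0,"az":0},{"dx":0,"dy":0,"dz":25,"ax":0,"ay":0,"az":0},{"dx":0,"dy":0,"dz":30,"ax":0,"ay":0,"az":0},{"dx":0,"dy":0,"dz":25,"ax":0,"ay":0,"az":0},{"dx":0,"dy":0,"dz":10,"ax":0,"ay":0,"az":0},{"dx":0,"dy":0,"dz":3,"ax":0,"ay":0,"az":0},{"dx":0,"dy":0,"dz":0,"ax":0,"ay":0,"az":0},{"dx":0,"dy":0,"dz":0,"ax":0,"ay":0,"az":0}]' 1;  python3 -m jog '[{"dx":0,"dy":0,"dz":0,"ax":0,"ay":0,"az":0},{"dx":0,"dy":0,"dz":0,"ax":0,"ay":0,"az":0},{"dx":0,"dy":0,"dz":0,"ax":0,"ay":0,"az":0},{"dx":0,"dy":0,"dz":0,"ax":0,"ay":0,"az":0},{"dx":0,"dy":0,"dz":0,"ax":0,"ay":0,"az":0},{"dx":0,"dy":0,"dz":0,"ax":0,"ay":0,"az":0},{"dx":0,"dy":0,"dz":0,"ax":0,"ay":0,"az":0},{"dx":0,"dy":0,"dz":0,"ax":0,"ay":0,"az":0},{"dx":0,"dy":0,"dz":-3,"ax":0,"ay":0,"az":0},{"dx":3.5,"dy":0,"dz":0,"ax":0,"ay":0,"az":0},{"dx":0,"dy":0,"dz":0,"ax":0,"ay":0,"az":0},{"dx":0,"dy":0,"dz":2.5,"ax":0,"ay":0,"az":0},{"dx":0,"dy":0,"dz":0.7,"ax":0,"ay":0,"az":0},{"dx":0,"dy":0,"dz":0,"ax":0,"ay":0,"az":0},{"dx":0,"dy":0,"dz":0,"ax":0,"ay":0,"az":0}]' 0 40
```

```text
time: 16.82
tool_pos: [0.5036, -0.0093, 0.1885]
tcp_rot: [2.22, 2.221, 0.002]
wrist_force: [-0.4, 0.1, 0.2]
width: 1.003
grip_force: 0.0
time: 18.07
tool_pos: [0.503, -0.0053, 0.1889]
tcp_rot: [-2.22, -2.222, 0.0]
wrist_force: [-7.0, 0.6, 16.7]
width: 0.622
grip_force: 43.6
```

```bash
python3 -m jog '[{"dx":0,"dy":0,"dz":-0.8,"ax":0,"ay":0,"az":0},{"dx":0,"dy":0,"dz":0,"ax":0,"ay":0,"az":0}]'; python3 -m jog '[{"dx":0,"dy":0,"dz":0,"ax":0,"ay":0,"az":0},{"dx":0,"dy":0,"dz":0,"ax":0,"ay":0,"az":0},{"dx":0,"dy":0,"dz":0,"ax":0,"ay":0,"az":0},{"dx":0,"dy":0,"dz":0,"ax":0,"ay":0,"az":0},{"dx":0,"dy":0,"dz":0,"ax":0,"ay":0,"az":0},{"dx":0,"dy":0,"dz":-10,"ax":0,"ay":0,"az":0},{"dx":0,"dy":0,"dz":-30,"ax":0,"ay":0,"az":0},{"dx":0,"dy":0,"dz":-35,"ax":0,"ay":0,"az":0},{"dx":0,"dy":0,"dz":-35,"ax":0,"ay":0,"az":0},{"dx":30,"dy":5,"dz":0,"ax":0,"ay":0,"az":0},{"dx":37,"dy":6,"dz":0,"ax":0,"ay":0,"az":0},{"dx":37,"dy":6,"dz":0,"ax":0,"ay":0,"az":0},{"dx":37,"dy":6,"dz":0,"ax":0,"ay":0,"az":0},{"dx":37,"dy":6,"dz":0,"ax":0,"ay":0,"az":0},{"dx":37,"dy":6,"dz":0,"ax":0,"ay":0,"az":0},{"dx":37,"dy":6,"dz":0,"ax":0,"ay":0,"az":0},{"dx":30,"dy":5,"dz":0,"ax":0,"ay":0,"az":0},{"dx":20.5,"dy":3.3,"dz":0,"ax":0,"ay":0,"az":0},{"dx":0,"dy":0,"dz":0,"ax":0,"ay":0,"az":0}]' 1; python3 -m jog '[{"dx":0,"dy":0,"dz":0,"ax":0,"ay":0,"az":6.35},{"dx":0,"dy":0,"dz":0,"ax":0,"ay":0,"az":6.35},{"dx":0,"dy":0,"dz":0,"ax":0,"ay":0,"az":6.35},{"dx":0,"dy":0,"dz":0,"ax":0,"ay":0,"az":6.35},{"dx":0,"dy":0,"dz":0,"ax":0,"ay":0,"az":0},{"dx":0,"dy":0,"dz":0,"ax":0,"ay":0,"az":0}]'; python3 chk.py t2
```

```text
time: 18.23
tool_pos: [0.5029, -0.0053, 0.1889]
tcp_rot: [-2.221, -2.222, -0.0]
wrist_force: [-3.3, 0.9, 10.3]
width: 0.622
grip_force: 42.8
time: 19.82
tool_pos: [0.5524, 0.3009, 0.299]
tcp_rot: [-2.217, -2.225, -0.005]
wrist_force: [0.1, 0.4, 0.1]
width: 1.001
grip_force: 0.0
time: 20.32
tool_pos: [0.552, 0.2963, 0.2983]
tcp_rot: [2.653, 1.682, -0.0]
wrist_force: [-0.4, 0.1, -0.2]
width: 1.001
grip_force: 0.0
red lid ((367.478759765625, 233.16188049316406), (22.824432373046875, 23.95587921142578), 92.50613403320312) [ 0.5035 -0.0092  0.06  ]
```

View pics/t2.png

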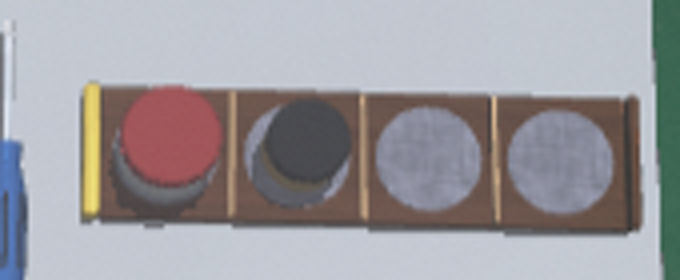

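The grease jar is now centred: measured (0.5035, −0.0092) against its disc at (0.5032, −0.0095). The flux jar is upright in the second place, lid (309,140). Next is the reel.

```bash
python3 - <<'E'
from h import *
c=shot("top")
print(ray(c,[((309-1.5)/4+325,(140-1.5)/4+200)],.052)[0].round(4))
h=cv2.cvtColor(c["img"],cv2.COLOR_RGB2HSV)
m=((h[:,:,2]<75)*255).astype(np.uint8)[222:249,390:415]
b=max(cv2.findContours(m,0,2)[0],key=cv2.contourArea);print(cv2.minEnclosingCircle(b),cv2.boundingRect(b))
E
python3 -m jog '[{"dx":0,"dy":0,"dz":25,"ax":0,"ay":0,"az":0},{"dx":0,"dy":0,"dz":30,"ax":0,"ay":0,"az":0},{"dx":0,"dy":0,"dz":30,"ax":0,"ay":0,"az":0},{"dx":0,"dy":0,"dz":15,"ax":0,"ay":0,"az":0},{"dx":0,"dy":0,"dz":8,"ax":0,"ay":0,"az":0},{"dx":0,"dy":0,"dz":2,"ax":0,"ay":0,"az":0},{"dx":0,"dy":0,"dz":0,"ax":0,"ay":0,"az":0}]' 1;python3 -m jog '[{"dx":0,"dy":0,"dz":0,"ax":0,"ay":0,"az":0},{"dx":0,"dy":0,"dz":0,"ax":0,"ay":0,"az":0},{"dx":0,"dy":0,"dz":0,"ax":0,"ay":0,"az":0},{"dx":0,"dy":0,"dz":0,"ax":0,"ay":0,"az":0},{"dx":0,"dy":0,"dz":0,"ax":0,"ay":0,"az":0},{"dx":0,"dy":0,"dz":0,"ax":0,"ay":0,"az":0},{"dx":0,"dy":0,"dz":0,"ax":0,"ay":0,"az":0},{"dx":0,"dy":0,"dz":0,"ax":0,"ay":0,"az":0}]' 0 40; python3 -m jog '[{"dx":0,"dy":0,"dz":-10,"ax":0,"ay":0,"az":0},{"dx":0,"dy":0,"dz":-25,"ax":0,"ay":0,"az":0},{"dx":0,"dy":0,"dz":-35,"ax":0,"ay":0,"az":0},{"dx":0,"dy":0,"dz":-35,"ax":0,"ay":0,"az":0},{"dx":0,"dy":0,"dz":-15,"ax":0,"ay":0,"az":0},{"dx":0,"dy":0,"dz":0,"ax":0,"ay":0,"az":0},{"dx":0,"dy":0,"dz":0,"ax":0,"ay":0,"az":0}]'
```

```text
[ 0.5034 -0.0826  0.052 ]
((6.5, 16.5), 7.106435298919678) (2, 11, 10, 12)
time: 21.0
tool_pos: [0.5522, 0.2969, 0.188]
tcp_rot: [-2.655, -1.68, 0.001]
wrist_force: [-0.2, 0.0, 0.0]
width: 1.003
grip_force: 0.0
time: 21.67
tool_pos: [0.5529, 0.2975, 0.19]
tcp_rot: [2.655, 1.679, 0.005]
wrist_force: [-1.1, -0.7, 6.0]
width: 0.596
grip_force: 42.5
time: 22.25
tool_pos: [0.5521, 0.297, 0.3092]
tcp_rot: [2.655, 1.679, 0.004]
wrist_force: [0.2, 0.7, -2.4]
width: 0.595
grip_force: 42.2
```

```bash
python3 -m jog '[{"dx":0,"dy":0,"dz":0,"ax":0,"ay":0,"az":-6.35},{"dx":0,"dy":0,"dz":0,"ax":0,"ay":0,"az":-6.35},{"dx":0,"dy":0,"dz":0,"ax":0,"ay":0,"az":-6.35},{"dx":0,"dy":0,"dz":0,"ax":0,"ay":0,"az":-6.35},{"dx":-25,"dy":-3.8,"dz":0,"ax":0,"ay":0,"az":0},{"dx":-36.5,"dy":-3.8,"dz":0,"ax":0,"ay":0,"az":0},{"dx":-36.5,"dy":-3.8,"dz":0,"ax":0,"ay":0,"az":0},{"dx":-36.5,"dy":-3.8,"dz":0,"ax":0,"ay":0,"az":0},{"dx":-36.5,"dy":-3.8,"dz":0,"ax":0,"ay":0,"az":0},{"dx":-36.5,"dy":-3.8,"dz":0,"ax":0,"ay":0,"az":0},{"dx":-36.5,"dy":-3.8,"dz":0,"ax":0,"ay":0,"az":0},{"dx":-36.5,"dy":-3.8,"dz":0,"ax":0,"ay":0,"az":0},{"dx":-36.5,"dy":-3.8,"dz":0,"ax":0,"ay":0,"az":0},{"dx":-36.5,"dy":-3.8,"dz":0,"ax":0,"ay":0,"az":0},{"dx":-36.5,"dy":-3.8,"dz":0,"ax":0,"ay":0,"az":0},{"dx":-36.5,"dy":-3.8,"dz":0,"ax":0,"ay":0,"az":0},{"dx":-24,"dy":-3.8,"dz":0,"ax":0,"ay":0,"az":0},{"dx":0,"dy":0,"dz":0,"ax":0,"ay":0,"az":0},{"dx":0,"dy":0,"dz":0,"ax":0,"ay":0,"az":0},{"dx":0,"dy":0,"dz":0,"ax":0,"ay":0,"az":0}]'; python3 -m jog '[{"dx":0,"dy":0,"dz":25,"ax":0,"ay":0,"az":0},{"dx":0,"dy":0,"dz":30,"ax":0,"ay":0,"az":0},{"dx":0,"dy":0,"dz":30,"ax":0,"ay":0,"az":0},{"dx":0,"dy":0,"dz":20,"ax":0,"ay":0,"az":0},{"dx":0,"dy":0,"dz":9,"ax":0,"ay":0,"az":0},{"dx":0,"dy":0,"dz":4,"ax":0,"ay":0,"az":0},{"dx":0,"dy":0,"dz":0,"ax":0,"ay":0,"az":0},{"dx":0,"dy":0,"dz":0,"ax":0,"ay":0,"az":0},{"dx":0,"dy":0,"dz":0,"ax":0,"ay":0,"az":0}]'
```

```text
time: 23.92
tool_pos: [0.5018, -0.153, 0.3059]
tcp_rot: [-2.219, -2.218, 0.002]
wrist_force: [0.1, -0.4, -1.2]
width: 0.594
grip_force: 42.2
time: 24.67
tool_pos: [0.5039, -0.1536, 0.1916]
tcp_rot: [2.219, 2.22, 0.002]
wrist_force: [0.4, 0.4, -1.8]
width: 0.596
grip_force: 42.3
```

```bash
python3 -m jog '[{"dx":0,"dy":-1,"dz":2.5,"ax":0,"ay":0,"az":0},{"dx":0,"dy":0,"dz":2.2,"ax":0,"ay":0,"az":0},{"dx":0,"dy":0,"dz":0,"ax":0,"ay":0,"az":0},{"dx":0,"dy":0,"dz":0,"ax":0,"ay":0,"az":0}]'; python3 -m jog '[{"dx":0,"dy":0,"dz":0.5,"ax":0,"ay":0,"az":0},{"dx":0,"dy":0,"dz":0,"ax":0,"ay":0,"az":0}]'
```

```text
time: 25.0
tool_pos: [0.5023, -0.1538, 0.186]
tcp_rot: [2.22, 2.22, 0.001]
wrist_force: [0.1, -0.1, 1.0]
width: 0.593
grip_force: 42.5
time: 25.17
tool_pos: [0.5023, -0.1539, 0.186]
tcp_rot: [2.22, 2.221, 0.001]
wrist_force: [-1.5, 0.2, 6.9]
width: 0.591
grip_force: 43.0
```

```bash
python3 -m jog '[{"dx":0,"dy":0,"dz":0,"ax":0,"ay":0,"az":0},{"dx":0,"dy":0,"dz":0,"ax":0,"ay":0,"az":0},{"dx":0,"dy":0,"dz":0,"ax":0,"ay":0,"az":0},{"dx":0,"dy":0,"dz":0,"ax":0,"ay":0,"az":0},{"dx":0,"dy":0,"dz":0,"ax":0,"ay":0,"az":0},{"dx":0,"dy":0,"dz":-10,"ax":0,"ay":0,"az":0},{"dx":0,"dy":0,"dz":-30,"ax":0,"ay":0,"az":0},{"dx":0,"dy":0,"dz":-35,"ax":0,"ay":0,"az":0},{"dx":0,"dy":0,"dz":-35,"ax":0,"ay":0,"az":0},{"dx":0,"dy":0,"dz":-10,"ax":0,"ay":0,"az":0}]' 1; python3 -m jog '[{"dx":25,"dy":4.5,"dz":0,"ax":0,"ay":0,"az":0},{"dx":37,"dy":5.5,"dz":0,"ax":0,"ay":0,"az":0},{"dx":37,"dy":5.5,"dz":0,"ax":0,"ay":0,"az":0},{"dx":37,"dy":5.5,"dz":0,"ax":0,"ay":0,"az":0},{"dx":37,"dy":5.5,"dz":0,"ax":0,"ay":0,"az":0},{"dx":37,"dy":5.5,"dz":0,"ax":0,"ay":0,"az":0},{"dx":37,"dy":5.5,"dz":0,"ax":0,"ay":0,"az":0},{"dx":37,"dy":5.5,"dz":0,"ax":0,"ay":0,"az":0},{"dx":37,"dy":5.5,"dz":0,"ax":0,"ay":0,"az":0},{"dx":37,"dy":5.5,"dz":0,"ax":0,"ay":0,"az":0},{"dx":37,"dy":5.5,"dz":0,"ax":0,"ay":0,"az":0},{"dx":37,"dy":5.5,"dz":0,"ax":0,"ay":0,"az":0},{"dx":37,"dy":5.5,"dz":0,"ax":0,"ay":0,"az":0},{"dx":37,"dy":5.5,"dz":0,"ax":0,"ay":0,"az":0},{"dx":11.6,"dy":2.6,"dz":0,"ax":0,"ay":0,"az":0},{"dx":0,"dy":0,"dz":0,"ax":0,"ay":0,"az":6.35},{"dx":0,"dy":0,"dz":0,"ax":0,"ay":0,"az":6.35},{"dx":0,"dy":0,"dz":0,"ax":0,"ay":0,"az":6.35},{"dx":0,"dy":0,"dz":0,"ax":0,"ay":0,"az":6.35},{"dx":0,"dy":0,"dz":0,"ax":0,"ay":0,"az":0}]';python3 -m jog '[{"dx":0,"dy":0,"dz":0,"ax":0,"ay":0,"az":0},{"dx":0,"dy":0,"dz":0,"ax":0,"ay":0,"az":0}]'; python3 chk.py t3
```

```text
time: 26.0
tool_pos: [0.5038, -0.1543, 0.3115]
tcp_rot: [2.215, 2.216, 0.006]
wrist_force: [1.3, -0.2, 0.3]
width: 0.997
grip_force: 0.0
time: 27.67
tool_pos: [0.5801, 0.3637, 0.3047]
tcp_rot: [2.657, 1.675, -0.001]
wrist_force: [-0.3, 0.3, 0.7]
width: 0.998
grip_force: 0.0
time: 27.83
tool_pos: [0.5802, 0.3637, 0.3048]
tcp_rot: [2.653, 1.682, -0.0]
wrist_force: [-0.0, -0.3, 0.3]
width: 1.003
grip_force: 0.0
red lid ((367.4603271484375, 233.2010040283203), (23.013891220092773, 23.800188064575195), 101.11431884765625) [ 0.5035 -0.0091  0.06  ]
```

View pics/t3.png

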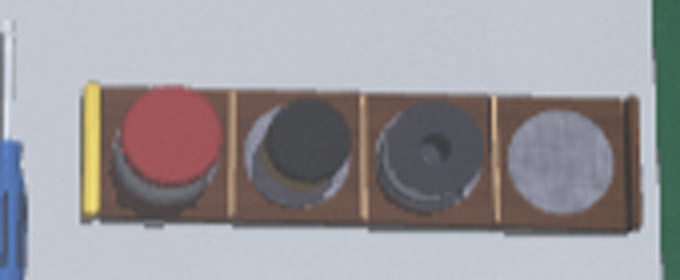

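The reel lies flat in the third place, top centre about (434,149). Next is the paste jar.

```bash
python3 -c "
from h import *
c=shot('top');print(ray(c,[(433.1,236.9)],.038)[0].round(4))"
python3 -m jog '[{"dx":0,"dy":0,"dz":25,"ax":0,"ay":0,"az":0},{"dx":0,"dy":0.5,"dz":30,"ax":0,"ay":0,"az":0},{"dx":0,"dy":0,"dz":30,"ax":0,"ay":0,"az":0},{"dx":0,"dy":0,"dz":18,"ax":0,"ay":0,"az":0},{"dx":0,"dy":0,"dz":8,"ax":0,"ay":0,"az":0},{"dx":0,"dy":0,"dz":2.8,"ax":0,"ay":0,"az":0},{"dx":0,"dy":0,"dz":0,"ax":0,"ay":0,"az":0},{"dx":0,"dy":0,"dz":0,"ax":0,"ay":0,"az":0}]' 1;python3 -m jog '[{"dx":0,"dy":0,"dz":0,"ax":0,"ay":0,"az":0},{"dx":0,"dy":0,"dz":0,"ax":0,"ay":0,"az":0},{"dx":0,"dy":0,"dz":0,"ax":0,"ay":0,"az":0},{"dx":0,"dy":0,"dz":0,"ax":0,"ay":0,"az":0},{"dx":0,"dy":0,"dz":0,"ax":0,"ay":0,"az":0},{"dx":0,"dy":0,"dz":0,"ax":0,"ay":0,"az":0},{"dx":0,"dy":0,"dz":0,"ax":0,"ay":0,"az":0},{"dx":0,"dy":0,"dz":0,"ax":0,"ay":0,"az":0},{"dx":0,"dy":0,"dz":0,"ax":0,"ay":0,"az":0}]' 0 40; python3 -m jog '[{"dx":0,"dy":0,"dz":-10,"ax":0,"ay":0,"az":0},{"dx":0,"dy":0,"dz":-25,"ax":0,"ay":0,"az":0},{"dx":0,"dy":0,"dz":-35,"ax":0,"ay":0,"az":0},{"dx":0,"dy":0,"dz":-35,"ax":0,"ay":0,"az":0},{"dx":0,"dy":0,"dz":-25,"ax":0,"ay":0,"az":0},{"dx":0,"dy":0,"dz":0,"ax":0,"ay":0,"az":0},{"dx":0,"dy":0,"dz":0,"ax":0,"ay":0,"az":0}]'
```

```text
[ 0.5026 -0.1512  0.038 ]
time: 28.6
tool_pos: [0.5815, 0.3643, 0.1926]
tcp_rot: [2.655, 1.679, 0.004]
wrist_force: [0.3, -0.3, 1.3]
width: 1.0
grip_force: 0.0
time: 29.35
tool_pos: [0.5813, 0.3643, 0.1926]
tcp_rot: [2.655, 1.679, 0.004]
wrist_force: [-0.6, -0.2, 5.7]
width: 0.518
grip_force: 41.7
time: 29.93
tool_pos: [0.5812, 0.3642, 0.3239]
tcp_rot: [2.655, 1.679, 0.007]
wrist_force: [-0.1, -0.1, -1.3]
width: 0.524
grip_force: 41.1
```

```bash
python3 -m jog '[{"dx":0,"dy":0,"dz":0,"ax":0,"ay":0,"az":-6.35},{"dx":0,"dy":0,"dz":0,"ax":0,"ay":0,"az":-6.35},{"dx":0,"dy":0,"dz":0,"ax":0,"ay":0,"az":-6.35},{"dx":0,"dy":0,"dz":0,"ax":0,"ay":0,"az":-6.35},{"dx":-25,"dy":-5,"dz":0,"ax":0,"ay":0,"az":0},{"dx":-36,"dy":-5,"dz":0,"ax":0,"ay":0,"az":0},{"dx":-36,"dy":-5,"dz":0,"ax":0,"ay":0,"az":0},{"dx":-36,"dy":-5,"dz":0,"ax":0,"ay":0,"az":0},{"dx":-36,"dy":-5,"dz":0,"ax":0,"ay":0,"az":0},{"dx":-36,"dy":-5,"dz":0,"ax":0,"ay":0,"az":0},{"dx":-36,"dy":-5,"dz":0,"ax":0,"ay":0,"az":0},{"dx":-36,"dy":-5,"dz":0,"ax":0,"ay":0,"az":0},{"dx":-36,"dy":-5,"dz":0,"ax":0,"ay":0,"az":0},{"dx":-36,"dy":-5,"dz":0,"ax":0,"ay":0,"az":0},{"dx":-36,"dy":-5,"dz":0,"ax":0,"ay":0,"az":0},{"dx":-36,"dy":-5,"dz":0,"ax":0,"ay":0,"az":0},{"dx":-36,"dy":-5,"dz":0,"ax":0,"ay":0,"az":0},{"dx":-36,"dy":-5,"dz":0,"ax":0,"ay":0,"az":0},{"dx":-36,"dy":-5,"dz":0,"ax":0,"ay":0,"az":0}]'; python3 -m jog '[{"dx":-36,"dy":-3.5,"dz":0,"ax":0,"ay":0,"az":0},{"dx":-24,"dy":0,"dz":0,"ax":0,"ay":0,"az":0},{"dx":0,"dy":0,"dz":20,"ax":0,"ay":0,"az":0},{"dx":0,"dy":0,"dz":30,"ax":0,"ay":0,"az":0},{"dx":0,"dy":0,"dz":30,"ax":0,"ay":0,"az":0},{"dx":0,"dy":0,"dz":25,"ax":0,"ay":0,"az":0},{"dx":0,"dy":0,"dz":15,"ax":0,"ay":0,"az":0},{"dx":0,"dy":0,"dz":5,"ax":0,"ay":0,"az":0},{"dx":0,"dy":0,"dz":0,"ax":0,"ay":0,"az":0},{"dx":0,"dy":0,"dz":0,"ax":0,"ay":0,"az":0},{"dx":0,"dy":0,"dz":0,"ax":0,"ay":0,"az":0}]'
```

```text
time: 31.52
tool_pos: [0.504, -0.1664, 0.3186]
tcp_rot: [-2.218, -2.219, 0.003]
wrist_force: [1.6, -0.0, -1.2]
width: 0.518
grip_force: 41.1
time: 32.43
tool_pos: [0.5029, -0.2254, 0.1969]
tcp_rot: [2.22, 2.221, 0.001]
wrist_force: [-0.2, 0.4, -0.6]
width: 0.521
grip_force: 41.1
```

```bash
python3 -m jog '[{"dx":0.5,"dy":0,"dz":3,"ax":0,"ay":0,"az":0},{"dx":0,"dy":0,"dz":3,"ax":0,"ay":0,"az":0},{"dx":0,"dy":0,"dz":2,"ax":0,"ay":0,"az":0},{"dx":0,"dy":0,"dz":0,"ax":0,"ay":0,"az":0},{"dx":0,"dy":0,"dz":0,"ax":0,"ay":0,"az":0}]'; python3 -m jog '[{"dx":0,"dy":0,"dz":0.4,"ax":0,"ay":0,"az":0},{"dx":0,"dy":0,"dz":0,"ax":0,"ay":0,"az":0}]'
```

```text
time: 32.85
tool_pos: [0.5027, -0.2248, 0.1885]
tcp_rot: [2.22, 2.221, 0.001]
wrist_force: [-0.1, -0.5, 0.8]
width: 0.521
grip_force: 41.3
time: 33.02
tool_pos: [0.5028, -0.2248, 0.1885]
tcp_rot: [2.22, 2.221, 0.001]
wrist_force: [-0.3, 0.6, 5.7]
width: 0.519
grip_force: 41.8
```

Contact made. I'll release, lift, retreat to +y, and inspect from above.

```bash
python3 -m jog '[{"dx":0,"dy":0,"dz":0,"ax":0,"ay":0,"az":0},{"dx":0,"dy":0,"dz":0,"ax":0,"ay":0,"az":0},{"dx":0,"dy":0,"dz":0,"ax":0,"ay":0,"az":0},{"dx":0,"dy":0,"dz":0,"ax":0,"ay":0,"az":0},{"dx":0,"dy":0,"dz":0,"ax":0,"ay":0,"az":0},{"dx":0,"dy":0,"dz":-10,"ax":0,"ay":0,"az":0},{"dx":0,"dy":0,"dz":-30,"ax":0,"ay":0,"az":0},{"dx":0,"dy":0,"dz":-35,"ax":0,"ay":0,"az":0},{"dx":0,"dy":0,"dz":-35,"ax":0,"ay":0,"az":0},{"dx":36,"dy":0,"dz":-10,"ax":0,"ay":0,"az":0},{"dx":36,"dy":0,"dz":0,"ax":0,"ay":0,"az":0},{"dx":36,"dy":0,"dz":0,"ax":0,"ay":0,"az":0},{"dx":36,"dy":0,"dz":0,"ax":0,"ay":0,"az":0},{"dx":36,"dy":0,"dz":0,"ax":0,"ay":0,"az":0},{"dx":36,"dy":0,"dz":0,"ax":0,"ay":0,"az":0},{"dx":36,"dy":0,"dz":0,"ax":0,"ay":0,"az":0},{"dx":36,"dy":0,"dz":0,"ax":0,"ay":0,"az":0},{"dx":36,"dy":0,"dz":0,"ax":0,"ay":0,"az":0},{"dx":36,"dy":0,"dz":0,"ax":0,"ay":0,"az":0},{"dx":36,"dy":0,"dz":0,"ax":0,"ay":0,"az":0}]' 1; python3 -m jog '[{"dx":36,"dy":0,"dz":0,"ax":0,"ay":0,"az":0},{"dx":0,"dy":0,"dz":0,"ax":0,"ay":0,"az":0},{"dx":0,"dy":0,"dz":0,"ax":0,"ay":0,"az":0}]'; python3 - <<'E'
from h import *
c=shot("top");save(c,"t4",(385,205,495,265),7)
# blue lid by mask; dark lid circles by hand-verified expected centres
for n,y,z,r in(("flux",-.0817,.052,.0225),("reel",-.1534,.038,.026),("paste",-.2253,.068,.021)):
    q=proj(c,[[.5027,y,z],[.5027,y+r,z],[.5027,y-r,z],[.5027+r,y,z],[.5027-r,y,z]])
    print(n,(((q-[385,205])*7+3).round(0)).tolist())
h=cv2.cvtColor(c["img"],cv2.COLOR_RGB2HSV)
m=cv2.inRange(h,(105,130,60),(130,255,255));m[:, :440]=0;m[:,490:]=0;m[:200]=0;m[265:]=0
b=max(cv2.findContours(m,0,2)[0],key=cv2.contourArea);e=cv2.fitEllipse(cv2.convexHull(b));print(e,ray(c,[e[0]],.068))
E
```

```text
time: 34.68
tool_pos: [0.5018, 0.1731, 0.3085]
tcp_rot: [2.221, 2.222, 0.001]
wrist_force: [0.9, -0.2, -0.2]
width: 1.002
grip_force: 0.0
time: 34.93
tool_pos: [0.502, 0.2092, 0.3083]
tcp_rot: [2.217, 2.226, 0.001]
wrist_force: [-0.7, -0.4, 0.4]
width: 1.002
grip_force: 0.0
flux [[118.0, 213.0], [44.0, 211.0], [193.0, 214.0], [118.0, 140.0], [119.0, 286.0]]
reel [[347.0, 226.0], [262.0, 224.0], [432.0, 228.0], [345.0, 143.0], [348.0, 310.0]]
paste [[607.0, 211.0], [537.0, 210.0], [678.0, 212.0], [605.0, 142.0], [609.0, 280.0]]
((470.5806884765625, 234.4551544189453), (18.799102783203125, 19.490554809570312), 137.3527374267578) [[ 0.50318547 -0.2237765   0.068     ]]
```

View pics/t4.png

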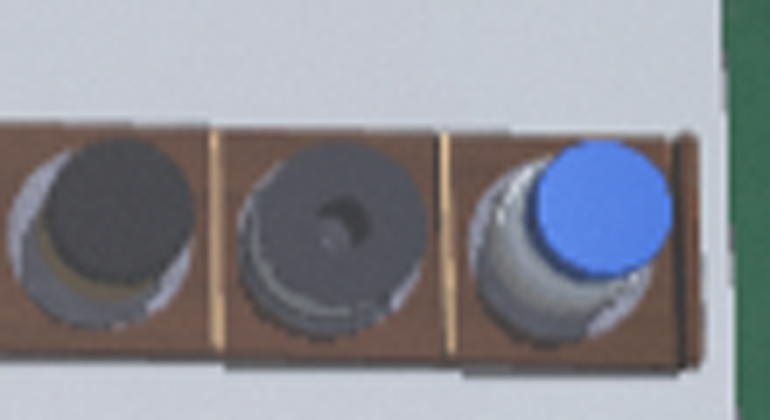

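All four stand flat on their discs. Measured lid outlines against the expected ones:

- **Flux:** 44–195, expected 44–193.
- **Reel:** 257–427, expected 262–432 (about 1.5 mm off).
- **Paste:** 537–673, expected 537–678 (about 1.5 mm off).
- **Grease:** within 0.5 mm.

The gripper is clear, so I'm handing the job in.

```bash
python3 -c "
from workcell import bot
print(bot.finish_job())"
```

```text
the job is handed in; nothing more can be done
None
```

All four supplies stand upright on the wooden rack in reverse order (from yellow: grease, flux, reel, paste), each within about 2 mm of its disc centre by the top camera; I handed the job in at about 35 s and no verdict was returned.

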